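Put the cake scraper and tart tamper back in the tool block

ROBOT

A 6-joint arm with a two-finger parallel gripper is mounted at the origin on the work surface. World frame = base frame: x ahead of the robot, y to its left, z up, the work surface at z = 0. Lengths are in m, angles in degrees, forces in N, time in s.
With the tool pointing down it reaches from about 0.375 to 0.9 m from the base axis. Payload 3.1 kg.
Tool frame: the origin (TCP) lies at the very end of the fingers, on their centre line; the grasp point (between the pads) lies behind it (bot.grip_depth is the z of the grasp point in the tool frame, in m); z points along the fingers, y is the direction in which the jaws open and shut (so a half turn about z gives the same grasp; the last joint's range is limited). The gripper opens to 87 mm and grips with 3 to 60 N. Pads are 19 mm wide; open, the fingers measure 117 mm over their backs; the gripper's body (75 mm by 190 mm) begins 51 mm behind the grasp point.
Start: joints at [59.444, 30.224, 82.088, -0, 67.689, -10.227], TCP at [0.217, 0.586, 0.223] pointing down, gripper open.
Joint ranges: [-176.69, 176.69], [-43.24, 126.21], [12.49, 139.97], [-82, 262], [0, 151.66], [-163.58, 163.58]. Speed limits (degrees/s): [159.86, 159.86, 180, 180, 180, 180].

INTERFACE

Orientations are given as a 3x3 rotation matrix whose columns are the frame's x, y, z axes.
In Python, from rig import bot, vision gives the robot as it stands. The module is installed in compiled form; this text tells all that it offers.
- The arm moves only by the shell command python3 -m jog 'ROWS'. ROWS is JSON, a list of rows, each a list of 3 entries, a list of its own where there are three numbers: the shift along the tool's x, y, z in mm, then the turn, a rotation vector about the tool's x, y, z in degrees, then the closure, from 0 (fully open) to 1 (shut). In form: [[[dx, dy, dz], [wx, wy, wz], fingers], ...]. A call has 1 to 12 rows; each row is the pose to reach, as a shift and turn from the pose commanded when the call began, along the tool's axes at that moment; what a row does not reach only later rows make up. A row lasts 1/12 s, in which the tool goes at most 41.7 mm and 7.16 degrees, less where a joint would pass 70% of its speed; a pose out of reach is approached as far as the arm can. A call with a gripper value outside its range is refused whole. The fingers move at their own pace and stop on an object; the grip force is fixed at half the most. Time passes only in rows, so rows that repeat a pose let the fingers close. It gives the time, the measured TCP pose, the force and the opening at its end, in the units of the state.
- bot.read_state(): the state, without advancing time (a new reading comes with each control period).
- vision.capture(name): name is "side" or "top"; returns the picture (384x512x3 uint8, red, green, blue); there is no depth.
- vision.camera_info(name): a dict with "intrinsics" (3x3 intrinsics, pixels), "camera_from_world" (4x4, takes a point from world to camera coordinates). Camera axes: x right, y up, looking along -z (the intrinsics and any distortion apply to the point x, -y, -z); pixel columns grow to the right and rows downward; lengths in m; the calibration is good to about 2 mm. A picture is of the moment at which its call begins. camera_info takes no time and is no camera call.
- bot.hand_in(): hands the job in, once; it reports no verdict.
The state is a dict: "time_s": time; "joint_positions": joint angles; "qvel": joint speeds; "tau": joint torques, N m; "position": TCP position; "tcp_rot": TCP orientation; "force": force on the tool from outside, world axes, zero at the start; "moment": the same for the moment, N m; "opening": opening from 0.0 (shut) to 1.0 (fully open).
Only numpy, scipy, OpenCV 4.12 (cv2) and the standard library are available. Lean on these libraries where they do the work, as an engineer would, in place of code of your own. Each camera call takes 0.05 s, during which the arm holds its last target. There are 200 camera calls.

TASK

Tidy the dessert end of the banquet table: take the cake scraper that hangs across the steel pan and slide its blade fully home into the long slot of the wooden tool block, and stand the wooden tart tamper, foot down, fully home in the round bore of the same block. Lower both in gently, do not drop them, and leave everything else on the table standing where it is.

Things in the scene. Friction and masses are not known exactly. Their poses are not given: they have to be found in the camera images.
- block: Fixed mid-brown wooden tool block, 130 (x) x 190 (y) x 90 mm high; origin at the centre of its underside, z up. In its top it has one long slot (parallel to y) and one round bore. A cake knife stays parked in it: its black handle, 26 x 18 mm, stands at x 0, y +68 mm and rises to 180 mm above the table.
- slot (a point): Centre of the slot's mouth in the block's top face (90 mm above the table), at x -25, y -30 mm on the block; the slot is 98 mm long along the block's y, 7 mm wide along its x, 80 mm deep straight down, lightly chamfered.
- bore (a point): Centre of the bore's mouth in the block's top face, at x +30, y -30 mm on the block, 55 mm beside the slot; 37 mm in diameter, 50 mm deep. A tamper standing in it rises 100 mm above the block, so it is in the way of a gripper working at the slot.
- pan: Fixed open steel pan, 176 (x) x 108 (y) x 100 mm high, walls 3 mm; origin at the centre of its underside.
- scraper: Loose cake scraper, 0.22 kg. Origin: centre of the handle's underside, z up. Handle: dark wood bar 124 (y) x 24 (x) x 36 mm (z 0 to 36). Blade: steel, 90 mm wide (y), 3 thick (x), z 0 to -75. It starts with the handle lying across the pan's two long rims (origin at height 100), blade hanging inside. Fully home, the handle's underside rests on the block's top; either way round.
- tamper: Loose pale wooden tart tamper standing upright on the table, 150 mm tall, 0.16 kg, round. Origin at the centre of its underside, z up. Foot 34 mm in diameter up to z 55, waist 24 mm from z 66 to 108, head 40 mm in diameter from z 118 to 150 (only the foot fits the bore).
- goblet: Loose stemmed glass, a bystander: 72 mm across, 160 mm tall; origin at the centre of its underside.
- votive: Loose glass candle holder with unlit white candle, a bystander: 68 mm across, 95 mm tall; origin at the centre of its underside.
- goblet2: Second loose stemmed glass like the first, a bystander at the far left.
- ramekin: Loose white bowl, a bystander: 84 mm across, 45 mm tall; origin at the centre of its underside.
- cup: Loose white mug, a bystander at the right: 80 mm across, 80 mm tall; origin at the centre of its underside.
- spoon: Loose steel spoon lying on the table at the near right, a bystander.
Not all that is in view belongs to the job. Of the things like the scraper, leave any that is pink or purple; of the rest the larger one is meant.

How it is judged:
By the outcome, as a careful person would: the job done as asked, in the order asked, and still so for the second after the job is handed in, with the robot touching nothing.
It also fails if it takes over 69 s, if anything falls off the work surface, if the arm or the gripper's body presses on something with over 40 N, if the wrist force passes 120 N, or if a joint passes its speed limit or range.

## Working session

There is one attempt and no reset: what is moved stays moved. The work goes in short steps, Python scripts to look and compute and a shell command to move; the robot and the scene stay as the last step left them, time stands still between calls to the robot, and variables do not carry over. Pictures are saved under pics/ and viewed, about 8 in all and at most 12, crops included, and the job is handed in when it is done.

```bash
mkdir -p pics
python3 - <<'E'
from rig import bot, vision
import cv2,numpy as np
for n in("top","side"):
    im=vision.capture(n); cv2.imwrite(f"pics/{n}0.png",im[:,:,::-1])
    c=vision.camera_info(n);print(n,c)
print(bot.read_state(),bot.grip_depth)
E
```

```text
top {'intrinsics': array([[369.51014762,   0.        , 254.6532808 ],
       [  0.        , 369.51014762, 195.18514326],
       [  0.        ,   0.        ,   1.        ]]), 'camera_from_world': array([[-0.01536472, -0.99988136, -0.00109599,  0.00218393],
       [ 0.98367057, -0.01531218,  0.17932584, -0.46292192],
       [-0.17932134,  0.00167719,  0.98378913, -1.01618113],
       [ 0.        ,  0.        ,  0.        ,  1.        ]])}
side {'intrinsics': array([[488.10463543,   0.        , 255.9626838 ],
       [  0.        , 488.10463543, 194.93304095],
       [  0.        ,   0.        ,   1.        ]]), 'camera_from_world': array([[ 0.99232442, -0.12187425,  0.02095039, -0.4355309 ],
       [ 0.04076297,  0.48232194,  0.8750451 , -0.10115253],
       [-0.11675029, -0.86747462,  0.4835878 , -1.44009919],
       [ 0.        ,  0.        ,  0.        ,  1.        ]])}
{'time_s': 0.1, 'joint_positions': array([ 5.94439642e+01,  3.02744717e+01,  8.21488239e+01, -4.58865766e-04,
        6.76888511e+01, -1.02267164e+01]), 'qvel': array([-0.01835611, -0.05928125, -0.12604774,  0.0060944 ,  0.03531625,
       -0.02007494]), 'tau': array([ 8.94376080e-05, -4.40987098e+01, -1.77150965e+01,  6.35232520e-02,
        5.34070143e-02, -4.10977884e-05]), 'position': array([0.21676495, 0.58550805, 0.22166179]), 'tcp_rot': array([[-9.37712168e-01,  3.47411733e-01, -9.88687636e-04],
       [ 3.47412973e-01,  9.37710708e-01, -1.68928504e-03],
       [ 3.40225542e-04, -1.92754605e-03, -9.99998084e-01]]), 'force': array([-0.94495829, -0.35713384, -0.92828119]), 'moment': array([0.02966638, 0.03429073, 0.01045221]), 'opening': 0.9994482254615077} -0.0187
```

View pics/top0.png

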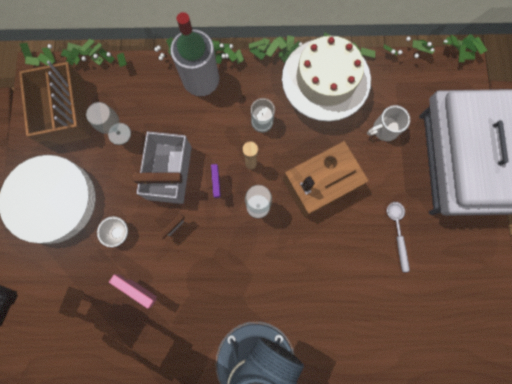

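View pics/side0.png

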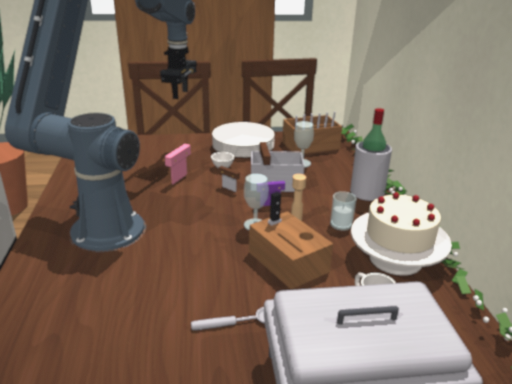

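Scraper-like things in top view: the dark one across the pan (158,178), a purple one (215,180), a pink one (132,291), and a small dark one (174,228). By the description I choose the one across the pan. Next I check it in a crop.

Run:
```python
import cv2
im=cv2.imread("pics/top0.png")
a=cv2.resize(im[115:245,125:275],None,fx=4,fy=4,interpolation=cv2.INTER_CUBIC)
cv2.imwrite("pics/c1.png",a)
b=cv2.resize(im[130:220,270:380],None,fx=6,fy=6,interpolation=cv2.INTER_CUBIC)
cv2.imwrite("pics/c2.png",b)
```

```text
(no output)
```

View pics/c1.png

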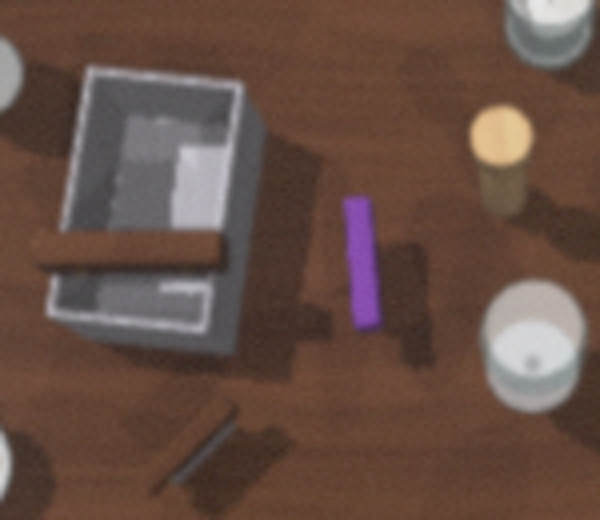

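View pics/c2.png

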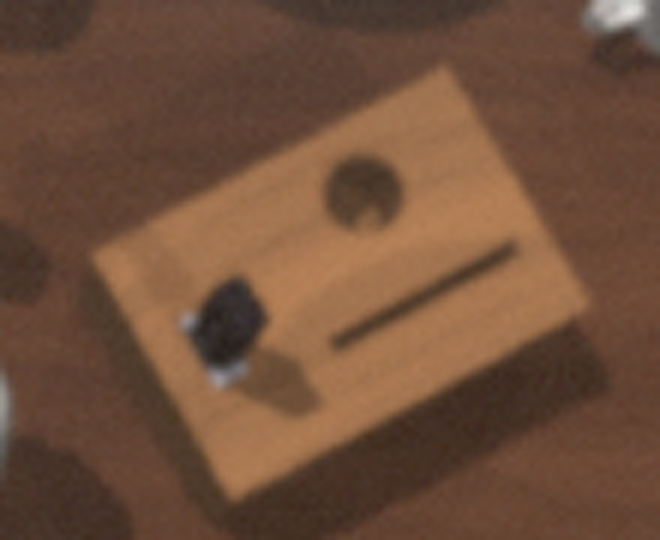

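The pan's scraper is the larger dark one, with its handle in crop 1 from (35,250) to (222,250). The small dark one is at (195,450). The tamper head is at (501,137), the slot in crop 2 runs (335,345)-(518,245), and the bore is at (363,193).

```bash
cat > h.py <<'E'
from rig import bot, vision
import cv2,numpy as np
def ray(n,u,v):
    c=vision.camera_info(n);K=c["intrinsics"];T=np.array(c["camera_from_world"])
    d=np.linalg.inv(K)@[u,v,1]; d=T[:3,:3].T@np.array([d[0],-d[1],-d[2]])
    return -T[:3,:3].T@T[:3,3],d
def cast(n,u,v,z):
    o,d=ray(n,u,v);return o+d*(z-o[2])/d[2]
def proj(n,p):
    c=vision.camera_info(n);T=c["camera_from_world"];q=T[:3,:3]@p+T[:3,3]
    q=c["intrinsics"]@[q[0],-q[1],-q[2]];return q[:2]/q[2]
E
python3 - <<'E'
from h import *
print("cams",ray("top",0,0)[0],ray("side",0,0)[0])
f=lambda ox,oy,s,x,y:(ox+(x+.5)/s-.5,oy+(y+.5)/s-.5)
im=cv2.imread("pics/top0.png");big=lambda x0,y0,x1,y1,s:cv2.resize(im[y0:y1,x0:x1],None,fx=s,fy=s,interpolation=cv2.INTER_CUBIC)
# block top corners
b=big(270,130,380,220,6);hsv=cv2.cvtColor(b,cv2.COLOR_BGR2HSV)
m=((hsv[...,2]>120)&(hsv[...,1]>90)).astype(np.uint8)
m=cv2.morphologyEx(m,cv2.MORPH_OPEN,np.ones((9,9)))
cs,_=cv2.findContours(m,cv2.RETR_CCOMP,cv2.CHAIN_APPROX_NONE)
cs=sorted(cs,key=cv2.contourArea)[::-1][:5]
for c in cs:
    r=cv2.minAreaRect(c);P=np.array([cast("top",*f(270,130,6,*p),.09)[:2] for p in cv2.boxPoints(r)])
    print("blk",cv2.contourArea(c),np.round(r[0],1),P.round(4).tolist(),"ctr",P.mean(0).round(4),"sz",np.linalg.norm(P[1]-P[0]).round(4),np.linalg.norm(P[2]-P[1]).round(4))
c=big(125,115,275,245,4);hsv=cv2.cvtColor(c,cv2.COLOR_BGR2HSV)
# pan handle profile
for x in(60,90,120,150,180,210): print(x,[tuple(c[y,x]) and int(c[y,x,2]) for y in range(220,284,4)], hsv[245,x])
for y in(240,248,256): print(y,[int(c[y,x,2]) for x in list(range(20,60,4))+list(range(200,250,4))])
m=((hsv[...,0]<25)&(hsv[...,2]>150)&(hsv[...,1]>70)).astype(np.uint8)
cs,_=cv2.findContours(m,cv2.RETR_EXTERNAL,cv2.CHAIN_APPROX_NONE);q=max(cs,key=cv2.contourArea)
(e,r)=cv2.minEnclosingCircle(q);print("tamp",e,r,cast("top",*f(125,115,4,*e),.15),cv2.boundingRect(q))
for nm,p in dict(L1=(35,232),L2=(35,262),R1=(222,230),R2=(222,262)).items(): print(nm,cast("top",*f(125,115,4,*p),.136).round(4))
for nm,p in dict(tl=(90,69),tr=(241,85),br=(206,330),bl=(50,314)).items(): print("pan",nm,cast("top",*f(125,115,4,*p),.1).round(4))
gl=dict(goblet=(533,330,.16),votive=(548,10,.095))
for nm,p in gl.items(): print(nm,cast("top",*f(125,115,4,*p[:2]),p[2]).round(4))
print("goblet2",cast("top",99,116,.16)," ramekin",cast("top",112,232,.045))
E
```

```text
cams [ 0.27317326 -0.00320034  1.0827242 ] [ 0.26817922 -1.25354141  0.79405196]
blk 116747.5 [343.  278.6] [[0.5196, -0.0874], [0.6133, -0.2656], [0.4899, -0.3209], [0.4002, -0.1455]] ctr [ 0.5057 -0.2049] sz 0.2013 0.1352
blk 9498.5 [243.5 357.3] [[0.4903, -0.1231], [0.5102, -0.1585], [0.447, -0.1909], [0.4276, -0.1559]] ctr [ 0.4688 -0.1571] sz 0.0405 0.071
blk 4405.5 [363.  190.5] [[0.5293, -0.1969], [0.5642, -0.1986], [0.5636, -0.2348], [0.5287, -0.2329]] ctr [ 0.5464 -0.2158] sz 0.0349 0.0362
blk 3469.0 [423.5 296.4] [[0.4772, -0.1957], [0.5225, -0.2828], [0.5145, -0.2864], [0.4693, -0.1994]] ctr [ 0.4959 -0.2411] sz 0.0982 0.0088
60 [119, 129, 129, 117, 113, 114, 111, 110, 112, 108, 99, 78, 61, 66, 90, 105] [ 10 124 109]
90 [75, 74, 82, 100, 111, 112, 110, 109, 109, 106, 96, 73, 58, 60, 70, 71] [ 10 123 110]
120 [104, 100, 97, 100, 105, 106, 104, 101, 101, 99, 90, 71, 57, 65, 80, 89] [  9 119 103]
150 [105, 104, 101, 101, 104, 108, 104, 103, 104, 101, 91, 71, 60, 63, 74, 89] [ 10 123 102]
180 [181, 169, 140, 115, 108, 108, 107, 104, 104, 102, 89, 70, 62, 68, 88, 126] [ 10 117 
[... 227 characters left out ...]
05, 111, 112, 111, 111, 112, 111, 108, 107, 106, 108, 107, 97, 74, 59, 66, 79, 84, 86, 86, 82]
256 [106, 103, 101, 103, 108, 108, 108, 108, 109, 109, 102, 99, 102, 102, 90, 69, 57, 67, 77, 82, 84, 83, 78]
tamp (500.89862060546875, 135.62026977539062) 31.408342361450195 [0.56791729 0.00591008 0.15      ] (470, 106, 63, 60)
L1 [0.5111 0.3137 0.136 ]
L2 [0.4909 0.3129 0.136 ]
R1 [0.5105 0.1906 0.136 ]
R2 [0.489  0.1901 0.136 ]
pan tl [0.6366 0.2925 0.1   ]
pan tr [0.6232 0.1869 0.1   ]
pan br [0.4503 0.2073 0.1   ]
pan bl [0.4629 0.3132 0.1   ]
goblet [ 0.4362 -0.0129  0.16  ]
votive [ 0.6771 -0.028   0.095 ]
goblet2 [0.66045821 0.40326551 0.16      ]  ramekin [0.36360164 0.39672622 0.045     ]
```

```bash
cat >> h.py <<'E'
from scipy.spatial.transform import Rotation as R
def plan(p,yaw):
    """row entries (mm, deg) to bring the TCP to p, tool down, jaw axis at world angle yaw"""
    s=bot.read_state();A=np.array(s["tcp_rot"]);a=np.radians(yaw)
    y=np.array([np.cos(a),np.sin(a),0]);z=np.array([0,0,-1.]);B=np.column_stack([np.cross(y,z),y,z])
    print("from",np.round(s["position"],4),"t",s["time_s"],"->",np.round(A.T@(np.array(p)-s["position"])*1e3,1),R.from_matrix(A.T@B).as_rotvec(degrees=True).round(2))
E
python3 - <<'E'
from h import *
P=np.array([cast("top",270+(x+.5)/6-.5,130+(y+.5)/6-.5,.09)[:2] for x,y in[(93,255),(446,65),(590,300),(235,500)]])
print(P.round(4),P.mean(0)); 
for i in range(4): e=P[(i+1)%4]-P[i]; print(np.linalg.norm(e).round(4),np.degrees(np.arctan2(e[1],e[0])).round(2))
for n,p in dict(s1=(.473,-.1975,.09),s2=(.5185,-.2846,.09),tamp=(.568,.006,.15),h1=(.5005,.313,.136),h2=(.5,.190,.136)).items(): print(n,proj("side",np.array(p)).round(1))
plan([.5005,.252,.19],-.6)
E
python3 - <<'E'
import cv2
im=cv2.imread("pics/side0.png")
cv2.imwrite("pics/c3.png",cv2.resize(im[130:290,200:350],None,fx=3.7,fy=3.7,interpolation=cv2.INTER_CUBIC))
E
```

```text
[[ 0.5177 -0.0899]
 [ 0.6064 -0.2577]
 [ 0.4929 -0.3171]
 [ 0.4031 -0.1506]] [ 0.50501113 -0.20383357]
0.1898 -62.13
0.1281 -152.38
0.1893 118.34
0.1296 27.88
s1 [278.8 232.4]
s2 [302.6 250.8]
tamp [300.2 175.9]
h1 [263.4 140.7]
h2 [268.3 155.3]
from [0.2168 0.5855 0.2217] t 0.1 -> [-381.9 -214.1   31.9] [-1.100e-01  5.000e-02  7.027e+01]
```

View pics/c3.png

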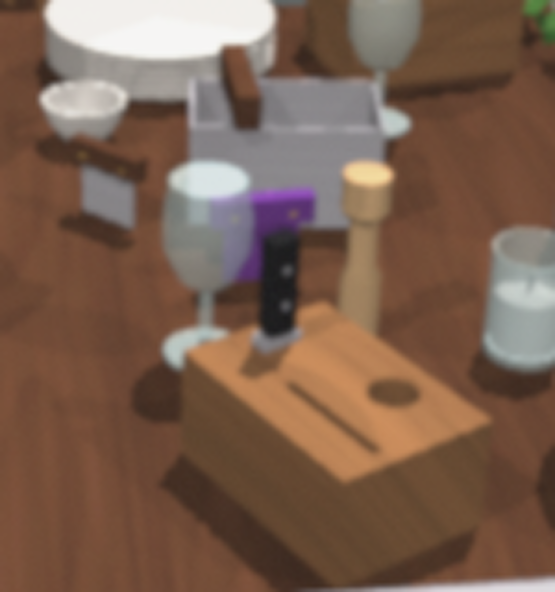

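The crop shows slot ends at side pixels (278,234)-(302,252), the tamper top at (299,177) and the handle at (264,143)-(267,157). All are within about 2 px of the top-view positions projected into this view, so the measurements agree. Moving.

```bash
python3 -m jog '[[[-382,-214,32],[-0.1,0,70.3],0],[[-382,-214,32],[-0.1,0,70.3],0],[[-382,-214,32],[-0.1,0,70.3],0],[[-382,-214,32],[-0.1,0,70.3],0],[[-382,-214,32],[-0.1,0,70.3],0],[[-382,-214,32],[-0.1,0,70.3],0],[[-382,-214,32],[-0.1,0,70.3],0],[[-382,-214,32],[-0.1,0,70.3],0],[[-382,-214,32],[-0.1,0,70.3],0],[[-382,-214,32],[-0.1,0,70.3],0],[[-382,-214,32],[-0.1,0,70.3],0],[[-382,-214,32],[-0.1,0,70.3],0]]'
python3 - <<'E'
from h import *
plan([.5005,.252,.19],-.6)
E
```

```text
time_s: 1.1
position: [0.5045, 0.2488, 0.1899]
tcp_rot: [[0.017, 1.0, 0.003], [1.0, -0.017, -0.0], [-0.0, 0.003, -1.0]]
force: [0.0, 0.5, -0.1]
opening: 1.003
from [0.5045 0.2488 0.1899] t 1.1 -> [ 3.1 -4.1 -0.1] [ 0.16  0.02 -0.35]
```

```bash
python3 -m jog '[[[0,0,0],[0,0,0],0],[[0,0,0],[0,0,0],0],[[0,0,0],[0,0,0],0]]'
python3 - <<'E'
from h import *
plan([.5005,.252,.1045],-.6)
im=vision.capture("top");cv2.imwrite("pics/t1.png",cv2.resize(im[115:245,125:275,::-1],None,fx=4,fy=4,interpolation=cv2.INTER_CUBIC))
E
```

```text
time_s: 1.35
position: [0.4996, 0.2537, 0.1904]
tcp_rot: [[0.009, 1.0, 0.0], [1.0, -0.009, 0.001], [0.001, 0.0, -1.0]]
force: [-0.0, -0.0, -0.4]
opening: 0.999
from [0.4996 0.2537 0.1904] t 1.35 -> [-1.8  0.9 85.9] [ 0.01 -0.06  0.07]
```

View pics/t1.png

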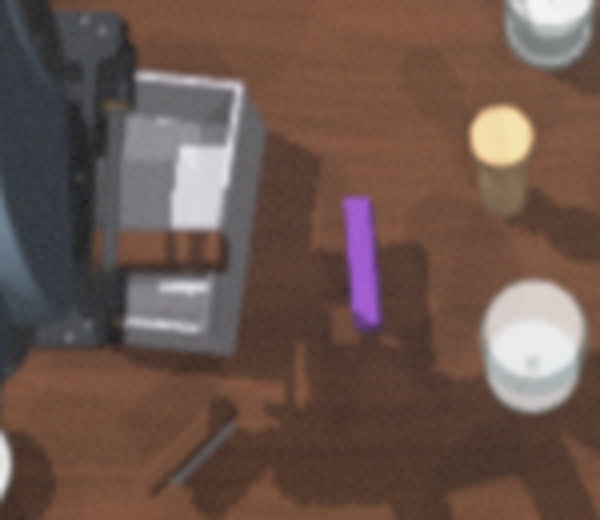

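The jaws straddle the handle (crop y about 105 to 325, handle at 250), and the scraper is still in place. Descend and close.

```bash
python3 -m jog '[[[-2,1,25],[0,0,0],0],[[-2,1,50],[0,0,0],0],[[-2,1,70],[0,0,0],0],[[-2,1,82],[0,0,0],0],[[-2,1,86],[0,0,0],0],[[-2,1,86],[0,0,0],0],[[-2,1,86],[0,0,0],0.8],[[-2,1,86],[0,0,0],0.8],[[-2,1,86],[0,0,0],0.8],[[-2,1,86],[0,0,0],0.8],[[-2,1,86],[0,0,0],0.8],[[-2,1,86],[0,0,0],0.8]]'
python3 -m jog '[[[0,0,0],[0,0,0],0.8],[[0,0,0],[0,0,0],0.8],[[0,0,0],[0,0,0],0.8],[[0,0,0],[0,0,0],0.8]]'
```

```text
time_s: 2.4
position: [0.5023, 0.2508, 0.105]
tcp_rot: [[0.011, 1.0, 0.002], [1.0, -0.011, 0.001], [0.001, 0.002, -1.0]]
force: [0.6, -0.2, 0.3]
opening: 0.632
time_s: 2.73
position: [0.5018, 0.2507, 0.1045]
tcp_rot: [[0.011, 1.0, 0.001], [1.0, -0.011, 0.001], [0.001, 0.001, -1.0]]
force: [-1.1, 0.1, -1.0]
opening: 0.326
```

```bash
python3 -m jog '[[[0,0,0],[0,0,0],1],[[0,0,0],[0,0,0],1],[[0,0,0],[0,0,0],1],[[0,0,0],[0,0,0],1],[[0,0,0],[0,0,0],1]]'
python3 -m jog '[[[0,0,-20],[0,0,0],1],[[0,0,-55],[0,0,0],1],[[0,0,-90],[0,0,0],1],[[0,0,-125],[0,0,0],1],[[0,0,-155],[0,0,0],1],[[0,0,-170],[0,0,0],1],[[0,0,-175],[0,0,0],1],[[0,0,-175],[0,0,0],1],[[0,0,-175],[0,0,0],1],[[0,0,-175],[0,0,0],1]]'
python3 - <<'E'
from h import *
plan([.4964,-.2416,.28],27.85)
E
```

```text
time_s: 3.15
position: [0.5018, 0.2507, 0.1045]
tcp_rot: [[0.011, 1.0, 0.001], [1.0, -0.011, 0.001], [0.001, 0.001, -1.0]]
force: [-0.7, -0.6, -0.2]
opening: 0.274
time_s: 3.98
position: [0.5007, 0.2502, 0.2774]
tcp_rot: [[0.011, 1.0, -0.003], [1.0, -0.011, -0.0], [-0.0, -0.003, -1.0]]
force: [0.1, 0.4, -2.7]
opening: 0.275
from [0.5007 0.2502 0.2774] t 3.9833 -> [-491.8    1.2   -2.4] [-1.500e-01 -2.000e-02 -2.848e+01]
```

```bash
python3 -m jog '[[[-10,0,-2],[0,0,-1],1],[[-30,0,-3],[0,0,-2],1],[[-55,0,-3],[0,0,-4],1],[[-85,0,-3],[0,0,-6],1],[[-115,0,-3],[0,0,-8],1],[[-145,0,-3],[0,0,-10],1],[[-175,0,-3],[0,0,-12],1],[[-205,0,-3],[0,0,-14],1],[[-235,0,-3],[0,0,-16],1],[[-260,0,-3],[0,0,-17],1],[[-280,0,-3],[0,0,-18],1],[[-290,0,-3],[0,0,-18],1]]'
python3 - <<'E'
from h import *
plan([.4964,-.2416,.28],27.85)
E
```

```text
time_s: 4.98
position: [0.498, -0.0417, 0.2806]
tcp_rot: [[-0.296, 0.955, -0.002], [0.955, 0.296, 0.001], [0.001, -0.001, -1.0]]
force: [-0.0, 0.1, -1.4]
opening: 0.275
from [ 0.498  -0.0417  0.2806] t 4.9833 -> [-190.4  -60.8    0.4] [ -0.07  -0.08 -10.6 ]
```

```bash
python3 -m jog '[[[-15,-5,0],[0,0,-1],1],[[-40,-13,0],[0,0,-2],1],[[-70,-22,0],[0,0,-4],1],[[-100,-32,0],[0,0,-6],1],[[-130,-42,0],[0,0,-8],1],[[-155,-50,0],[0,0,-9],1],[[-175,-56,0],[0,0,-10],1],[[-185,-59,0],[0,0,-10.5],1],[[-190,-61,0],[0,0,-10.5],1],[[-190,-61,0],[0,0,-10.5],1],[[-190,-61,0],[0,0,-10.5],1],[[-190,-61,0],[0,0,-10.5],1]]'
python3 - <<'E'
from h import *
plan([.4964,-.2416,.21],27.85)
E
```

```text
time_s: 5.98
position: [0.497, -0.2373, 0.2818]
tcp_rot: [[-0.468, 0.883, 0.001], [0.883, 0.468, 0.002], [0.002, 0.002, -1.0]]
force: [0.3, 0.2, -2.4]
opening: 0.274
from [ 0.497  -0.2373  0.2818] t 5.9833 -> [-3.7 -2.7 71.8] [ 0.09 -0.1   0.08]
```

```bash
python3 -m jog '[[[-4,-3,15],[0,0,0],1],[[-4,-3,35],[0,0,0],1],[[-4,-3,55],[0,0,0],1],[[-4,-3,75],[0,0,0],1],[[-4,-3,90],[0,0,0],1],[[-4,-3,98],[0,0,0],1],[[-4,-3,100],[0,0,0],1],[[-4,-3,100],[0,0,0],1],[[-4,-3,100],[0,0,0],1],[[-4,-3,100],[0,0,0],1]]'
python3 - <<'E'
from h import *
plan([.4964,-.2416,.182],27.85)
im=vision.capture("top");a=cv2.resize(im[120:230,280:380,::-1],None,fx=4,fy=4,interpolation=cv2.INTER_CUBIC)
im=vision.capture("side");b=cv2.resize(im[150:260,230:330,::-1],None,fx=4,fy=4,interpolation=cv2.INTER_CUBIC)
cv2.imwrite("pics/s1.png",np.hstack([a,b]))
E
```

```text
time_s: 6.82
position: [0.4973, -0.2441, 0.1833]
tcp_rot: [[-0.468, 0.884, 0.003], [0.884, 0.468, -0.001], [-0.002, 0.003, -1.0]]
force: [0.1, -0.4, -2.2]
opening: 0.272
from [ 0.4973 -0.2441  0.1833] t 6.8167 -> [2.7 0.4 1.3] [0.16 0.13 0.04]
```

View pics/s1.png

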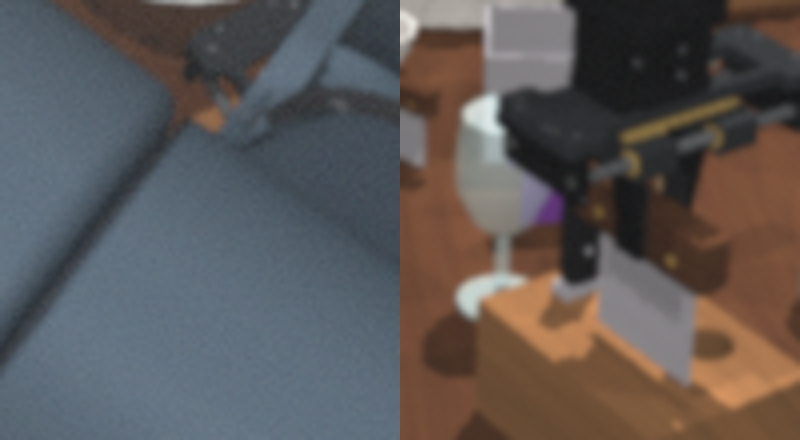

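The top view is blocked by the arm. In the side view the blade hangs over the slot line, with its bottom corners at side px about (279.5,230) and (302,246). Compare these with the prediction.

Run:
```python
from h import *
yb=np.array([-.467,.884,0]);xb=np.array([.884,.467,0])
for nm,c in dict(tcp=(.4973,-.2441),slotest=(.4964,-.2416)).items():
  for s in(1,-1): print(nm,s,proj("side",np.array([*c,.1040])+s*.045*yb).round(1))
c=np.array([.4964,-.2416,.09])
for s in(1,-1): print("slot end",proj("side",c+s*.049*yb).round(1))
for nm,d in dict(xb=xb,yb=yb,z=np.array([0,0,1.])).items(): print(nm,"px/mm",((proj("side",c+d*.01)-proj("side",c))/10).round(3))
im=cv2.imread("pics/side0.png");g=im[225:262,270:312].astype(int).sum(2)
b=cv2.resize(im[222:262,268:314],None,fx=6,fy=6,interpolation=cv2.INTER_CUBIC);hv=cv2.cvtColor(b,cv2.COLOR_BGR2HSV)[...,2]
m=(hv<115).astype(np.uint8);cs,_=cv2.findContours(m,cv2.RETR_LIST,cv2.CHAIN_APPROX_NONE)
for q in cs:
  if cv2.contourArea(q)>80:
    pts=q[:,0,:]; f=lambda p:((p+.5)/6-.5+[268,222]).round(1)
    print(cv2.contourArea(q),f(pts[pts[:,0].argmin()]),f(pts[pts[:,0].argmax()]),f(np.array(cv2.minAreaRect(q)[0])))
im=vision.capture("side");b=cv2.resize(im[205:255,272:310,::-1],None,fx=12,fy=12,interpolation=cv2.INTER_CUBIC)
cv2.imwrite("pics/s2.png",b)
```

```text
tcp 1 [280.7 229.3]
tcp -1 [302.8 246. ]
slotest 1 [280.2 228.8]
slotest -1 [302.3 245.4]
slot end [279.  232.6]
slot end [302.9 250.9]
xb px/mm [ 0.306 -0.121]
yb px/mm [-0.242 -0.185]
z px/mm [ 0.022 -0.326]
12449.5 [267.6 241.2] [313.4 261.4] [290.5 251.3]
1684.5 [299.9 234.9] [311.9 236.9] [305.9 235.8]
374.5 [267.6 226.9] [272.9 227.9] [270.2 227.7]
652.0 [305.2 221.6] [313.4 224.6] [309.3 223.1]
```

View pics/s2.png

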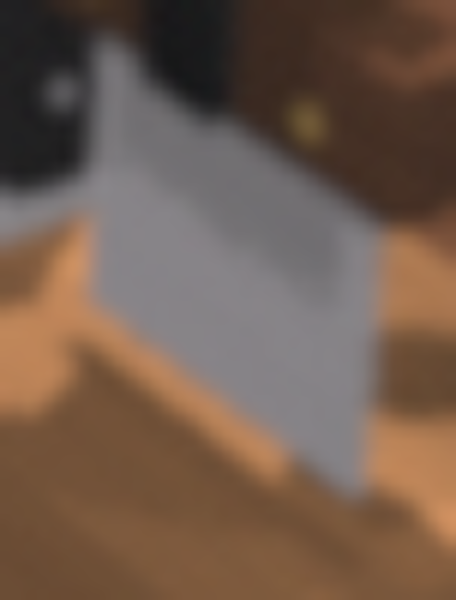

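Run:
```python
from h import *
from scipy.ndimage import map_coordinates as mc
g=cv2.imread("pics/side0.png").astype(float).sum(2)/3
cols=np.arange(281,301);rows=[]
for x in cols:
    e=233.5+(x-278.5)*.745; ys=np.arange(e-4,e+4,.1);p=mc(g,[ys,np.full(ys.size,x)],order=1)
    w=np.clip(np.percentile(p,70)-p-8,0,None);rows.append((w*ys).sum()/w.sum())
k=np.polyfit(cols,rows,1);print("line",k,np.std(np.polyval(k,cols)-rows))
xs=np.arange(272,310,.5);print([(x,int(v)) for x,v in zip(xs,mc(g,[np.polyval(k,xs),xs],order=1))])
for s in(.049,-.049):
    for c in((.4964,-.2416),): print(proj("side",np.array([c[0]-.467*s,c[1]+.884*s,.09])).round(1))
```

```text
line [ 0.77409552 18.28091895] 0.03979206031706287
[(np.float64(272.0), 85), (np.float64(272.5), 91), (np.float64(273.0), 101), (np.float64(273.5), 110), (np.float64(274.0), 117), (np.float64(274.5), 124), (np.float64(275.0), 128), (np.float64(275.5), 128), (np.float64(276.0), 127), (np.float64(276.5), 124), (np.float64(277.0), 118), (np.float64(277.5), 111), (np.float64(278.0), 102), (np.float64(278.5), 96), (np.float64(279.0), 92), (np.float64(279.5), 92), (np.float64(280.0), 88), (np.float64(280.5), 92), (np.float64(281.0), 90), (np.float64(281.5), 91), (np.float64(282.0), 90), (np.float64(282.5), 90), (np.float64(283.0), 90), (np.float64(283.5), 92), (np.float64(284.0), 89), (np.float64(284.5), 93), (np.float64(285.0), 90), (np.float64(285.5), 93), (np.float64(286.0), 92), (np.float64(286.5), 90), (np.float64(287.0), 91), (np.float64(287.5), 91), (np.float64(288.0), 90), (np.float64(288.5), 93), (np.float64(289.0), 89), (np.float64(289.5), 92), (np.float64(290.0), 90), (np.float64(290.5), 92), (np.float64(291.0), 92), (np.float64(291.5), 91), (np.float64(292.0), 91), (np.float64(
[... 200 characters left out ...]
296.5), 91), (np.float64(297.0), 89), (np.float64(297.5), 91), (np.float64(298.0), 88), (np.float64(298.5), 91), (np.float64(299.0), 89), (np.float64(299.5), 90), (np.float64(300.0), 91), (np.float64(300.5), 95), (np.float64(301.0), 101), (np.float64(301.5), 112), (np.float64(302.0), 120), (np.float64(302.5), 127), (np.float64(303.0), 131), (np.float64(303.5), 132), (np.float64(304.0), 130), (np.float64(304.5), 126), (np.float64(305.0), 116), (np.float64(305.5), 104), (np.float64(306.0), 92), (np.float64(306.5), 84), (np.float64(307.0), 79), (np.float64(307.5), 77), (np.float64(308.0), 78), (np.float64(308.5), 78), (np.float64(309.0), 78), (np.float64(309.5), 78)]
[279.  232.6]
[302.9 250.9]
```

```bash
python3 -m jog '[[[1,-1.5,4],[0.1,0.1,0],1],[[1,-1.5,8],[0.1,0.1,0],1],[[1,-1.5,10],[0.1,0.1,0],1],[[1,-1.5,10],[0.1,0.1,0],1],[[1,-1.5,10],[0.1,0.1,0],1],[[1,-1.5,10],[0.1,0.1,0],1]]'
python3 - <<'E'
from h import *
plan([.4964,-.2416,.173],27.85)
s=bot.read_state();print(s["tcp_rot"].round(4).tolist())
im=vision.capture("side");cv2.imwrite("pics/side3.png",im[...,::-1]);b=cv2.resize(im[205:255,272:310,::-1],None,fx=12,fy=12,interpolation=cv2.INTER_CUBIC)
cv2.imwrite("pics/s3.png",b)
E
```

```text
time_s: 7.47
position: [0.4947, -0.2436, 0.172]
tcp_rot: [[-0.467, 0.884, -0.001], [0.884, 0.467, 0.002], [0.002, -0.0, -1.0]]
force: [-0.8, 0.2, -1.8]
opening: 0.276
from [ 0.4947 -0.2436  0.172 ] t 7.4667 -> [ 1.   2.4 -1. ] [-0.01 -0.12  0.02]
[[-0.4675, 0.884, -0.0011], [0.884, 0.4675, 0.0017], [0.002, -0.0002, -1.0]]
```

View pics/s3.png

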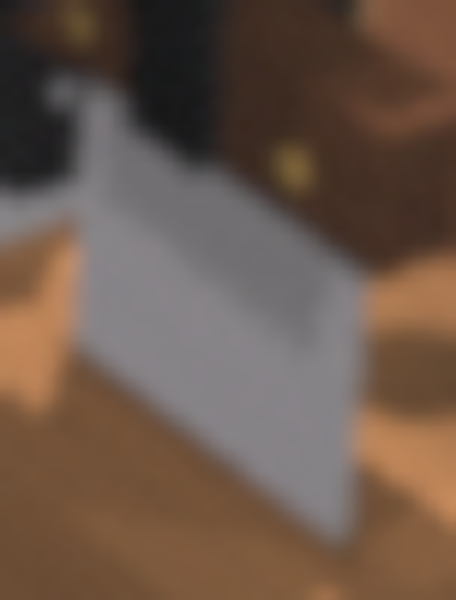

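In crop s3 the blade's bottom corners are at (78,352) and (345,547), i.e. side px (278.0,233.9) and (300.3,250.1). That is about 1 mm short of the slot line towards the camera and about 2 mm above the mouth. Shift slightly and lower with a force check.

```bash
python3 -m jog '[[[0.5,1,0],[0,0,0],1],[[0.5,1,0],[0,0,0],1],[[0.5,1,1],[0,0,0],1],[[0.5,1,2],[0,0,0],1],[[0.5,1,3],[0,0,0],1],[[0.5,1,4],[0,0,0],1],[[0.5,1,5],[0,0,0],1],[[0.5,1,5],[0,0,0],1],[[0.5,1,5],[0,0,0],1]]'
```

```text
time_s: 8.27
position: [0.4953, -0.2426, 0.167]
tcp_rot: [[-0.468, 0.884, -0.001], [0.884, 0.468, 0.002], [0.002, -0.0, -1.0]]
force: [-0.3, -0.7, -2.3]
opening: 0.272
```

```bash
python3 -m jog '[[[0,0,1],[0,0,0],1],[[0,0,2],[0,0,0],1],[[0,0,3.5],[0,0,0],1],[[0,0,5],[0,0,0],1],[[0,0,6.5],[0,0,0],1],[[0,0,8],[0,0,0],1],[[0,0,8],[0,0,0],1],[[0,0,8],[0,0,0],1]]'
```

```text
time_s: 8.93
position: [0.4953, -0.2426, 0.159]
tcp_rot: [[-0.467, 0.884, -0.001], [0.884, 0.467, 0.002], [0.002, -0.0, -1.0]]
force: [0.0, 0.0, -3.3]
opening: 0.272
```

```bash
python3 -m jog '[[[0,0,3],[0,0,0],1],[[0,0,7],[0,0,0],1],[[0,0,12],[0,0,0],1],[[0,0,17],[0,0,0],1],[[0,0,22],[0,0,0],1],[[0,0,27],[0,0,0],1],[[0,0,32],[0,0,0],1],[[0,0,37],[0,0,0],1],[[0,0,42],[0,0,0],1],[[0,0,46],[0,0,0],1],[[0,0,48],[0,0,0],1],[[0,0,48],[0,0,0],1]]'
python3 -m jog '[[[0,0,2],[0,0,0],1],[[0,0,4],[0,0,0],1],[[0,0,6],[0,0,0],1],[[0,0,8],[0,0,0],1],[[0,0,10],[0,0,0],1],[[0,0,11],[0,0,0],1],[[0,0,12],[0,0,0],1],[[0,0,13],[0,0,0],1],[[0,0,13],[0,0,0],1],[[0,0,13],[0,0,0],1]]'
```

```text
time_s: 9.93
position: [0.495, -0.2424, 0.1105]
tcp_rot: [[-0.468, 0.884, -0.002], [0.884, 0.468, 0.002], [0.003, -0.001, -1.0]]
force: [-0.2, -0.0, -3.1]
opening: 0.276
time_s: 10.77
position: [0.4953, -0.2425, 0.0981]
tcp_rot: [[-0.467, 0.884, -0.001], [0.884, 0.467, 0.002], [0.002, -0.0, -1.0]]
force: [0.1, -1.0, -2.4]
opening: 0.272
```

Expected home is at TCP z ≈ 0.0946. Feel for the contact in small steps.

```bash
python3 -m jog '[[[0,0,0.5],[0,0,0],1],[[0,0,1],[0,0,0],1],[[0,0,1.5],[0,0,0],1],[[0,0,2],[0,0,0],1],[[0,0,2.5],[0,0,0],1],[[0,0,2.5],[0,0,0],1],[[0,0,2.5],[0,0,0],1]]'
python3 -m jog '[[[0,0,0.5],[0,0,0],1],[[0,0,1],[0,0,0],1],[[0,0,1.5],[0,0,0],1],[[0,0,1.5],[0,0,0],1],[[0,0,1.5],[0,0,0],1]]'
```

```text
time_s: 11.35
position: [0.4952, -0.2425, 0.0955]
tcp_rot: [[-0.467, 0.884, -0.001], [0.884, 0.468, 0.002], [0.002, -0.0, -1.0]]
force: [0.2, 0.4, -1.8]
opening: 0.276
time_s: 11.77
position: [0.4953, -0.2426, 0.0944]
tcp_rot: [[-0.468, 0.884, -0.001], [0.884, 0.468, 0.001], [0.002, -0.0, -1.0]]
force: [-0.2, -0.2, 2.9]
opening: 0.274
```

```bash
python3 -m jog '[[[0,0,0.4],[0,0,0],1],[[0,0,0.4],[0,0,0],1],[[0,0,0.4],[0,0,0],0.6],[[0,0,0.4],[0,0,0],0.5],[[0,0,0.2],[0,0,0],0.3],[[0,0,0.2],[0,0,0],0.2],[[0,0,0],[0,0,0],0.2],[[0,0,0],[0,0,0],0.2],[[0,0,0],[0,0,0],0.2],[[0,0,0],[0,0,0],0.2]]'
python3 -m jog '[[[0,0,-15],[0,0,0],0.2],[[0,0,-40],[0,0,0],0.2],[[0,0,-70],[0,0,0],0],[[0,0,-100],[0,0,0],0],[[0,0,-130],[0,0,0],0],[[0,0,-150],[0,0,0],0],[[0,0,-150],[0,0,0],0],[[0,0,-150],[0,0,0],0]]'
python3 - <<'E'
from h import *
plan([.568,.006,.24],0)
print(bot.read_state()["joint_positions"].round(1))
E
```

```text
time_s: 12.6
position: [0.4953, -0.2426, 0.094]
tcp_rot: [[-0.467, 0.884, -0.001], [0.884, 0.467, 0.002], [0.002, -0.0, -1.0]]
force: [0.6, 0.1, -0.3]
opening: 0.761
time_s: 13.27
position: [0.4959, -0.2432, 0.2453]
tcp_rot: [[-0.468, 0.884, 0.001], [0.884, 0.468, -0.0], [-0.001, 0.001, -1.0]]
force: [-0.9, 0.5, -0.1]
opening: 0.995
from [ 0.4959 -0.2432  0.2453] t 13.2667 -> [186.5 180.2   5.3] [ 0.07  0.03 27.87]
[-37.7  23.   91.2   0.   65.7 -65.6]
```

Contact showed at TCP z 0.0944, against 0.0946 predicted for fully home, and the scraper is released. Now the tamper, keeping the yaw.

```bash
python3 -m jog '[[[15,15,5],[0,0,0],0],[[40,39,5],[0,0,0],0],[[70,68,5],[0,0,0],0],[[100,97,5],[0,0,0],0],[[130,125,5],[0,0,0],0],[[155,150,5],[0,0,0],0],[[175,169,5],[0,0,0],0],[[187,180,5],[0,0,0],0],[[187,180,5],[0,0,0],0],[[187,180,5],[0,0,0],0],[[187,180,5],[0,0,0],0],[[187,180,5],[0,0,0],0]]'
python3 - <<'E'
from h import *
plan([.568,.006,.1155],27.85)
im=vision.capture("top");a=cv2.resize(im[120:240,160:280,::-1],None,fx=3.3,fy=3.3,interpolation=cv2.INTER_CUBIC)
im=vision.capture("side");b=cv2.resize(im[135:255,230:350,::-1],None,fx=3.3,fy=3.3,interpolation=cv2.INTER_CUBIC)
cv2.imwrite("pics/tam.png",np.hstack([a,b]))
E
```

```text
time_s: 14.27
position: [0.5665, 0.0055, 0.2387]
tcp_rot: [[-0.466, 0.885, -0.003], [0.885, 0.466, 0.002], [0.003, -0.002, -1.0]]
force: [-0.1, -0.3, -0.1]
opening: 1.001
from [0.5665 0.0055 0.2387] t 14.2667 -> [ -0.6   1.7 123.1] [-0.1  -0.15 -0.06]
```

View pics/tam.png

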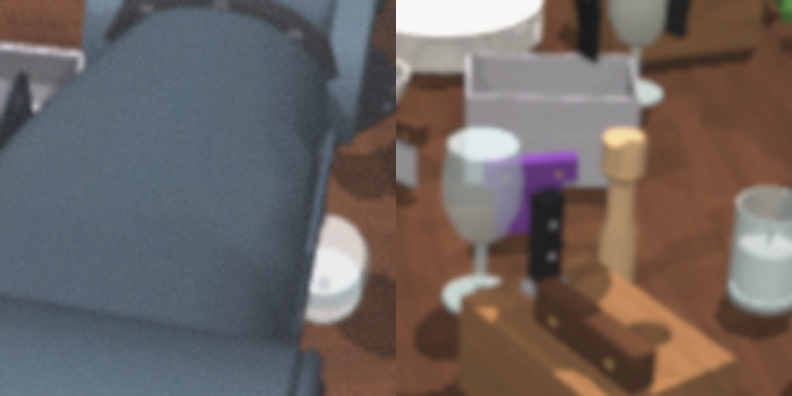

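The side half shows the scraper handle resting flush on the block at (595,335). The tamper stands at (623,150), below the open fingertips, and the glasses have not moved. Descend on the head and grip.

```bash
python3 -m jog '[[[-0.5,1.5,20],[0,0,0],0],[[-0.5,1.5,50],[0,0,0],0],[[-0.5,1.5,80],[0,0,0],0],[[-0.5,1.5,105],[0,0,0],0],[[-0.5,1.5,118],[0,0,0],0],[[-0.5,1.5,123],[0,0,0],0],[[-0.5,1.5,123],[0,0,0],0],[[-0.5,1.5,123],[0,0,0],0.3],[[-0.5,1.5,123],[0,0,0],0.5],[[-0.5,1.5,123],[0,0,0],0.7],[[-0.5,1.5,123],[0,0,0],1],[[-0.5,1.5,123],[0,0,0],1]]'
python3 -m jog '[[[0,0,0],[0,0,0],1],[[0,0,0],[0,0,0],1],[[0,0,0],[0,0,0],1],[[0,0,0],[0,0,0],1],[[0,0,0],[0,0,0],1],[[0,0,0],[0,0,0],1]]'
```

```text
time_s: 15.37
position: [0.569, 0.0071, 0.1173]
tcp_rot: [[-0.468, 0.884, 0.001], [0.884, 0.468, 0.001], [0.001, 0.001, -1.0]]
force: [0.5, 0.1, 0.3]
opening: 0.709
time_s: 15.87
position: [0.5685, 0.0071, 0.1165]
tcp_rot: [[-0.468, 0.884, -0.001], [0.884, 0.468, 0.002], [0.002, -0.0, -1.0]]
force: [-0.9, -0.1, 1.2]
opening: 0.45
```

```bash
python3 -m jog '[[[0,0,-8],[0,0,0],1],[[0,0,-25],[0,0,0],1],[[0,0,-50],[0,0,0],1],[[0,0,-75],[0,0,0],1],[[0,0,-100],[0,0,0],1],[[0,0,-120],[0,0,0],1],[[0,0,-132],[0,0,0],1],[[0,0,-135],[0,0,0],1],[[0,0,-135],[0,0,0],1],[[0,0,-135],[0,0,0],1],[[0,0,-135],[0,0,0],1]]'
python3 - <<'E'
from h import *
plan([.5455,-.2165,.2515],27.85)
E
```

```text
time_s: 16.78
position: [0.5677, 0.0071, 0.2501]
tcp_rot: [[-0.467, 0.884, -0.004], [0.884, 0.467, 0.002], [0.004, -0.002, -1.0]]
force: [-0.7, -0.8, -1.5]
opening: 0.45
from [0.5677 0.0071 0.2501] t 16.7833 -> [-187.2 -124.2   -1.9] [-0.14 -0.22  0.02]
```

```bash
python3 -m jog '[[[-10,-7,-2],[0,0,0],1],[[-28,-19,-2],[0,0,0],1],[[-52,-35,-2],[0,0,0],1],[[-78,-52,-2],[0,0,0],1],[[-104,-69,-2],[0,0,0],1],[[-130,-86,-2],[0,0,0],1],[[-153,-102,-2],[0,0,0],1],[[-172,-114,-2],[0,0,0],1],[[-183,-121,-2],[0,0,0],1],[[-187,-124,-2],[0,0,0],1],[[-187,-124,-2],[0,0,0],1],[[-187,-124,-2],[0,0,0],1]]'
python3 -m jog '[[[0,0,0],[0,0,0],1],[[0,0,0],[0,0,0],1],[[0,0,15],[0,0,0],1],[[0,0,25],[0,0,0],1],[[0,0,27],[0,0,0],1],[[0,0,27],[0,0,0],1],[[0,0,27],[0,0,0],1],[[0,0,27],[0,0,0],1]]'
python3 - <<'E'
from h import *
plan([.5455,-.2165,.2265],27.85)
im=vision.capture("side");cv2.imwrite("pics/side5.png",im[...,::-1]);b=cv2.resize(im[170:265,265:345,::-1],None,fx=6,fy=6,interpolation=cv2.INTER_CUBIC)
cv2.imwrite("pics/s5.png",b)
yb=np.array([-.467,.884,0]);c=np.array([.5455,-.2165,.09]);xb=np.array([.884,.467,0])
print("bore est proj",proj("side",c).round(1))
s=bot.read_state();p=np.array(s["position"]);ax=p-[0,0,p[2]]
for h in(0,.055,.15): print("tamper axis at",h,proj("side",ax+[0,0,p[2]-.1165+h]).round(1))
# bore in first side picture: dark ellipse
im0=cv2.imread("pics/side0.png");r=cv2.resize(im0[222:250,290:324],None,fx=8,fy=8,interpolation=cv2.INTER_CUBIC)
v=r.mean(2);m=(v<98).astype(np.uint8);cs,_=cv2.findContours(m,cv2.RETR_EXTERNAL,cv2.CHAIN_APPROX_NONE)
for q in cs:
  if cv2.contourArea(q)>800:
    e=cv2.fitEllipse(q);x,y,w,h=cv2.boundingRect(q);print(cv2.contourArea(q),((np.array(e[0])+.5)/8-.5+[290,222]).round(2),np.array(e[1])/8,e[2],"bbox",290+x/8-.5,222+y/8-.5,w/8,h/8)
t=np.linspace(0,6.283,100);E=np.array([proj("side",c+.0185*(np.cos(k)*xb+np.sin(k)*yb)) for k in t]);print("pred bbox",E.min(0).round(1),np.ptp(E,axis=0).round(1))
E
```

```text
time_s: 17.78
position: [0.5461, -0.2155, 0.2526]
tcp_rot: [[-0.467, 0.884, -0.002], [0.884, 0.467, 0.003], [0.004, -0.0, -1.0]]
force: [-0.4, 0.1, -1.3]
opening: 0.45
time_s: 18.45
position: [0.5469, -0.2164, 0.2266]
tcp_rot: [[-0.468, 0.884, -0.0], [0.884, 0.468, 0.001], [0.001, 0.0, -1.0]]
force: [-0.7, 0.4, -1.5]
opening: 0.457
from [ 0.5469 -0.2164  0.2266] t 18.45 -> [ 0.5 -1.3  0.1] [ 0.02 -0.06  0.04]
bore est proj [307.4 235.1]
tamper axis at 0 [308.5 228.5]
tamper axis at 0.055 [310.1 210.2]
tamper axis at 0.15 [313.  176.7]
1026.0 [294.29 246.13] [ 1.64021134 15.49601555] 127.46620178222656 bbox 289.5 241.875 10.0 7.625
4532.0 [305.99 235.7 ] [ 6.61856461 13.64984417] 95.17405700683594 bbox 299.25 232.375 13.5 6.75
9232.0 [317.04 226.45] [11.4947567  23.02285957] 116.72825622558594 bbox 303.625 221.5 19.875 14.375
pred bbox [300.3 231.2] [14.2  7.9]
```

View pics/s5.png

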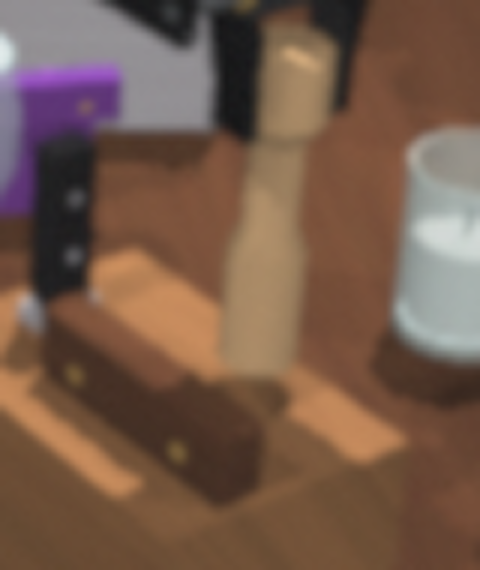

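Crop s5 shows the tamper gripped over the bore, its foot centre at crop (258,370) and head at (299,50). It looks slightly tilted, so I measure its axis with a mask in this picture and in the first one (upright).

Run:
```python
from h import *
def scan(f,x0,x1,rows):
    im=cv2.imread(f).astype(float);out=[]
    for y in rows:
        r=im[y-1:y+2,x0:x1].mean(0);xs=np.arange(x0,x1);X=np.linspace(x0,x1-1,(x1-x0)*10)
        p=np.interp(X,xs,r[:,1]-0.0) # green
        mid=X.size//2; hi=p.max(); th=(hi+np.percentile(p,10))/2
        k=np.where(p>th)[0]; i=p.argmax(); a=i; 
        while a>0 and p[a]>th:a-=1
        b=i
        while b<p.size-1 and p[b]>th:b+=1
        out.append((y,round(X[a],1),round(X[b],1),round((X[a]+X[b])/2,2)))
    return out
for o in scan("pics/side0.png",288,312,[176,178,180,182,184,186,190,194,198,202,206,208,210,212]): print(o)
p=np.array([.568,.006,0])
for h in(.035,.045,.055,.07,.09,.108,.118,.134,.15): print("pred0",h,proj("side",p+[0,0,h]).round(1))
print()
for o in scan("pics/side5.png",300,324,[176,178,180,182,184,186,188,192,196,200,204,208,212,216,220,224,228,230,232]): print(o)
p=np.array([.5469,-.2164,.2266-.1165])
for h in(0,.01,.02,.035,.055,.07,.09,.108,.118,.134,.15): print("pred5",h,proj("side",p+[0,0,h]).round(1))
```

```text
(176, np.float64(291.3), np.float64(305.3), np.float64(298.3))
(178, np.float64(292.3), np.float64(305.3), np.float64(298.83))
(180, np.float64(288.0), np.float64(304.6), np.float64(296.32))
(182, np.float64(288.0), np.float64(304.6), np.float64(296.32))
(184, np.float64(288.0), np.float64(304.6), np.float64(296.32))
(186, np.float64(288.0), np.float64(304.5), np.float64(296.23))
(190, np.float64(288.0), np.float64(302.0), np.float64(294.98))
(194, np.float64(293.7), np.float64(302.1), np.float64(297.86))
(198, np.float64(293.7), np.float64(301.5), np.float64(297.58))
(202, np.float64(292.9), np.float64(301.5), np.float64(297.19))
(206, np.float64(291.7), np.float64(302.1), np.float64(296.85))
(208, np.float64(291.5), np.float64(302.1), np.float64(296.76))
(210, np.float64(291.4), np.float64(301.9), np.float64(296.61))
(212, np.float64(291.0), np.float64(301.8), np.float64(296.37))
pred0 0.035 [297.8 209.5]
pred0 0.045 [298.  206.6]
pred0 0.055 [298.2 203.8]
pred0 0.07 [298.5 199.5]
pred0 0.09 [298.9 193.7]
pred0 0.108 [299.3 188.4]
pred0 0.118 [299.5 185.5]
pred0 0.134 [299.9 180.7]
[... 815 characters left out ...]
7), np.float64(314.9), np.float64(308.81))
(216, np.float64(302.1), np.float64(314.8), np.float64(308.47))
(220, np.float64(301.1), np.float64(314.3), np.float64(307.7))
(224, np.float64(300.0), np.float64(314.0), np.float64(306.98))
(228, np.float64(300.0), np.float64(313.6), np.float64(306.78))
(230, np.float64(300.0), np.float64(314.0), np.float64(306.98))
(232, np.float64(300.0), np.float64(317.5), np.float64(308.76))
pred5 0 [308.5 228.5]
pred5 0.01 [308.7 225.2]
pred5 0.02 [309. 222.]
pred5 0.035 [309.5 217. ]
pred5 0.055 [310.  210.2]
pred5 0.07 [310.5 205.1]
pred5 0.09 [311.1 198.2]
pred5 0.108 [311.6 191.9]
pred5 0.118 [312.  188.3]
pred5 0.134 [312.4 182.6]
pred5 0.15 [313.  176.7]
```

```bash
python3 -m jog '[[[0.4,-1.8,5],[0,0,0],1],[[0.4,-1.8,11],[0,0,0],1],[[0.4,-1.8,15],[0,0,0],1],[[0.4,-1.8,17],[0,0,0],1],[[0.4,-1.8,18],[0,0,0],1],[[0.4,-1.8,19],[0,0,0],1],[[0.4,-1.8,20],[0,0,0],1],[[0.4,-1.8,21],[0,0,0],1],[[0.4,-1.8,22],[0,0,0],1],[[0.4,-1.8,22],[0,0,0],1],[[0.4,-1.8,22],[0,0,0],1]]'
python3 -c "
from rig import bot;s=bot.read_state();print(s['position'],s['force'],s['moment'])"
```

```text
time_s: 19.42
position: [0.5447, -0.2168, 0.2041]
tcp_rot: [[-0.468, 0.884, -0.001], [0.884, 0.468, 0.002], [0.002, -0.0, -1.0]]
force: [0.2, -0.1, -1.7]
opening: 0.448
[ 0.5446834  -0.21675344  0.20410492] [ 0.17894368 -0.10022815 -1.74622228] [-0.07099651 -0.0106064   0.00086772]
```

Foot estimated at 0.0876 m (below the block top), no contact force. Continue slowly.

```bash
python3 -m jog '[[[0,0,1],[0,0,0],1],[[0,0,2],[0,0,0],1],[[0,0,3],[0,0,0],1],[[0,0,4],[0,0,0],1],[[0,0,5],[0,0,0],1],[[0,0,6],[0,0,0],1],[[0,0,6],[0,0,0],1],[[0,0,6],[0,0,0],1]]'
python3 -c "
from rig import bot;s=bot.read_state();print(s['position'],s['force'],s['moment'])"
```

```text
time_s: 20.08
position: [0.5446, -0.2167, 0.1979]
tcp_rot: [[-0.468, 0.884, -0.001], [0.884, 0.468, 0.002], [0.002, -0.0, -1.0]]
force: [0.2, 0.2, -0.8]
opening: 0.453
[ 0.54461587 -0.21674878  0.19794068] [ 0.19956351  0.19503158 -0.82759446] [-0.02433017 -0.05363961 -0.00809672]
```

```bash
python3 -m jog '[[[0,0,2],[0,0,0],1],[[0,0,5],[0,0,0],1],[[0,0,8],[0,0,0],1],[[0,0,11],[0,0,0],1],[[0,0,14],[0,0,0],1],[[0,0,17],[0,0,0],1],[[0,0,20],[0,0,0],1],[[0,0,23],[0,0,0],1],[[0,0,26],[0,0,0],1],[[0,0,29],[0,0,0],1],[[0,0,30],[0,0,0],1],[[0,0,30],[0,0,0],1]]'
python3 -m jog '[[[0,0,1.5],[0,0,0],1],[[0,0,3],[0,0,0],1],[[0,0,4.5],[0,0,0],1],[[0,0,6],[0,0,0],1],[[0,0,7.5],[0,0,0],1],[[0,0,8.5],[0,0,0],1],[[0,0,9],[0,0,0],1],[[0,0,9],[0,0,0],1],[[0,0,9],[0,0,0],1]]'
```

```text
time_s: 21.08
position: [0.5445, -0.2166, 0.1677]
tcp_rot: [[-0.467, 0.884, -0.002], [0.884, 0.467, 0.002], [0.002, -0.0, -1.0]]
force: [-0.1, 1.0, -1.8]
opening: 0.449
time_s: 21.83
position: [0.5446, -0.2167, 0.159]
tcp_rot: [[-0.467, 0.884, -0.001], [0.884, 0.467, 0.002], [0.002, -0.0, -1.0]]
force: [0.3, 0.3, -0.7]
opening: 0.447
```

```bash
python3 -m jog '[[[0,0,0.5],[0,0,0],1],[[0,0,1],[0,0,0],1],[[0,0,1.5],[0,0,0],1],[[0,0,2],[0,0,0],1],[[0,0,2],[0,0,0],1],[[0,0,2],[0,0,0],1]]'
python3 -m jog '[[[0,0,0.5],[0,0,0],1],[[0,0,1],[0,0,0],1],[[0,0,1],[0,0,0],1],[[0,0,1],[0,0,0],1]]'
```

```text
time_s: 22.33
position: [0.5446, -0.2167, 0.157]
tcp_rot: [[-0.468, 0.884, -0.001], [0.884, 0.468, 0.002], [0.002, -0.0, -1.0]]
force: [0.1, -0.6, -1.2]
opening: 0.446
time_s: 22.67
position: [0.5448, -0.2169, 0.1565]
tcp_rot: [[-0.468, 0.884, -0.0], [0.884, 0.468, 0.001], [0.001, 0.0, -1.0]]
force: [-0.5, -0.3, 1.3]
opening: 0.449
```

```bash
python3 -m jog '[[[0,0,0.5],[0,0,0],1],[[0,0,0.5],[0,0,0],1],[[0,0,0.5],[0,0,0],0.5],[[0,0,0.4],[0,0,0],0.4],[[0,0,0.2],[0,0,0],0.2],[[0,0,0],[0,0,0],0.1],[[0,0,0],[0,0,0],0.1],[[0,0,0],[0,0,0],0.1],[[0,0,0],[0,0,0],0.1]]'
python3 -m jog '[[[0,0,-10],[0,0,0],0.1],[[0,0,-30],[0,0,0],0.1],[[0,0,-60],[0,0,0],0],[[0,0,-90],[0,0,0],0],[[0,0,-120],[0,0,0],0],[[0,0,-130],[0,0,0],0],[[0,0,-130],[0,0,0],0]]'
python3 -m jog '[[[30,0,0],[0,0,0],0],[[70,0,0],[0,0,0],0],[[110,0,0],[0,0,0],0],[[150,0,0],[0,0,0],0],[[190,0,0],[0,0,0],0],[[230,0,0],[0,0,0],0],[[270,0,0],[0,0,0],0],[[300,0,0],[0,0,0],0],[[310,0,0],[0,0,0],0],[[310,0,0],[0,0,0],0],[[310,0,0],[0,0,0],0]]'
python3 - <<'E'
from h import *
a=vision.capture("top")[60:260,90:420,::-1];b=vision.capture("side")[90:290,160:400,::-1]
cv2.imwrite("pics/end.png",np.hstack([cv2.resize(a,(462,280)),cv2.resize(b,(336,280))]))
t=vision.capture("side")[170:270,225:345,::-1];t=cv2.resize(t,(798,665))[:,:]
cv2.imwrite("pics/end.png",np.vstack([cv2.imread("pics/end.png"),cv2.resize(t,(798,665))[60:360]]))
E
```

```text
time_s: 23.42
position: [0.5446, -0.2166, 0.1559]
tcp_rot: [[-0.468, 0.884, -0.001], [0.884, 0.468, 0.002], [0.002, -0.0, -1.0]]
force: [0.1, -0.8, -0.1]
opening: 0.849
time_s: 24.0
position: [0.5465, -0.218, 0.2901]
tcp_rot: [[-0.468, 0.884, 0.006], [0.884, 0.468, -0.003], [-0.005, 0.004, -1.0]]
force: [0.7, 0.1, -0.7]
opening: 0.993
time_s: 24.92
position: [0.3999, 0.0569, 0.2861]
tcp_rot: [[-0.469, 0.883, -0.002], [0.883, 0.469, 0.001], [0.002, -0.001, -1.0]]
force: [0.9, -0.3, 0.8]
opening: 0.996
```

View pics/end.png

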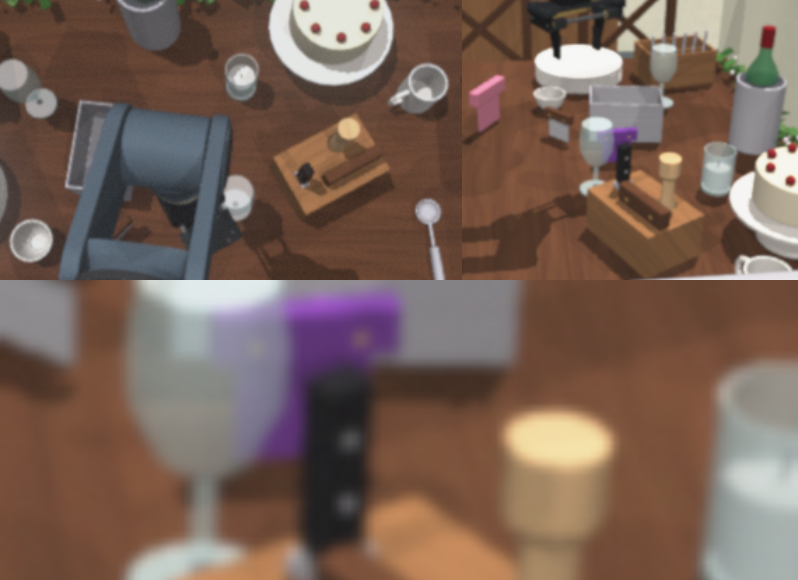

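Scraper flush in the slot, tamper upright in the bore (top panel head at (348,129)), all bystanders standing. One numeric height check, then hand in.

Run:
```python
from h import *
def head(n,x0,x1,y0,y1):
    h=cv2.cvtColor(vision.capture(n)[y0:y1,x0:x1],cv2.COLOR_RGB2HSV)
    m=((h[...,2]>190)&(h[...,1]>60)&(h[...,0]<30)).astype(np.uint8);c=max(cv2.findContours(m,0,1)[0],key=cv2.contourArea);(x,y),r=cv2.minEnclosingCircle(c);return x+x0,y+y0,r
u=head("top",325,352,138,168);v=head("side",295,325,170,225);print(u,v)
print("at z .19:",cast("top",*u[:2],.19));print("side px predicted for z .19, .20:",proj("side",cast("top",*u[:2],.19)),proj("side",cast("top",*u[:2],.2)))
bot.hand_in()
```

```text
(339.0, 151.5, 7.826338291168213) (308.5, 202.5, 7.648629188537598)
at z .19: [ 0.54400983 -0.21805258  0.19      ]
side px predicted for z .19, .20: [309.80413891 202.07551477] [308.70257231 198.17611903]
the job is handed in; nothing more can be done
```

Both tools are in the block as asked, and the job was handed in with about 25 s on the clock out of 69 s. No verdict is reported at hand-in.

- **Scraper:** I took the large dark one off the pan and lowered it into the slot first. Contact came at TCP height 94.4 mm, against 94.6 mm predicted for fully home. The side view afterwards showed the handle flush on the block.
- **Tamper:** I then gripped it by the head and lowered it foot down into the bore. Contact came at TCP height 156.5 mm, the height predicted for fully home. In the last pictures the head's top is at side row 202.5. Fully home (190 mm above the table) predicts 202.1, and 10 mm higher would give 198.2.
- **Forces and bystanders:** The wrist-force readings after each move stayed below about 4 N. In the last pictures the glasses, candle holder, bowl, mug and spoon stood as before, apart from anything the arm hid in the top view. I compared them by eye only.

**Disagreements:** The two cameras differed by 1–2 mm on the slot and bore positions, so I aimed at a compromise and watched the force. The tamper hung about 1–2° off upright in the grip, within the bore's play.

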